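Dock the hand mill on its counter stud and tighten the slip-clutch thumbscrew

ROBOT

A 7-joint arm with a two-finger parallel gripper is mounted at the origin on the work surface. World frame = base frame: x ahead of the robot, y to its left, z up, the work surface at z = 0. Lengths are in m, angles in rad, forces in N, time in s.
With the tool pointing down it reaches from about 0.4 to 0.85 m from the base axis. Payload 4.5 kg.
Tool frame: the origin (TCP) lies midway between the tips of the shut fingers; the grasp point (between the pads) lies 19 mm behind it; z points along the fingers, y is the line along which they close (so a half turn about z gives the same grasp; the last joint's range is limited). The gripper opens to 88 mm and grips with 3 to 60 N. Pads are 18 mm wide; open, the fingers measure 123 mm over their backs; the gripper's body (75 mm by 187 mm) begins 45 mm behind the grasp point.
Start: joints at [1.238, 0.689, -0.195, 1.565, 0.157, 0.902, -0.215], TCP at [0.224, -0.583, 0.239] pointing down, gripper open.
Joint ranges: [-3.01, 3.01], [-0.46, 2.08], [-1.47, 1.51], [0.13, 2.56], [-1, 4.14], [0.04, 2.09], [-2.66, 2.66]. Speed limits (rad/s): [2.57, 2.57, 3.14, 3.14, 3.14, 3.14, 3.14].

INTERFACE

Orientations are given as a unit quaternion [x, y, z, w].
In Python, from plant import r, eyes, finish_job gives the robot as it stands. The module is installed in compiled form; this text tells all that it offers.
- The arm moves only by the tool move_arm, never from a script. Its argument "motion" is a list of rows, each a list of 7 numbers: the shift along the tool's x, y, z in mm, then the turn, a rotation vector about the tool's x, y, z in degrees, then the closure, from 0 (fully open) to 1 (shut). A call has 1 to 5 rows; each row is the pose to reach, as a shift and turn from the pose commanded when the call began, along the tool's axes at that moment; what a row does not reach only later rows make up. A row lasts 1/8 s, in which the tool goes at most 62.5 mm and 10.7 degrees, less where a joint would pass 70% of its speed; a pose out of reach is approached as far as the arm can. A call with a gripper value outside its range is refused whole. The fingers move at their own pace and stop on an object; "newtons" is the grip in N (left out, the last holds). Time passes only in rows, so rows that repeat a pose let the fingers close. It gives the time, the measured TCP pose, the force, the opening and the grip force at its end, in the units of the state.
- r.get_state(): the state, without advancing time (a new reading comes with each control period).
- eyes.snapshot(name): name is "side" or "top" or "wrist"; returns a dict with "frame" (480x640x3 uint8, red, green, blue), "z_map" (480x640 float32, m along the optical axis (not along the pixel's ray), 0 where there is no reading), "intrinsics" (3x3 intrinsics, pixels), "dist" ([k1, k2, p1, p2, k3] as OpenCV has them; the pictures are not rectified), "world_to_cam" (4x4, takes a point from world to camera coordinates). Camera axes: x right, y down, z forward; pixel columns grow to the right and rows downward; lengths in m; the calibration is good to about 2 mm. A picture is of the moment at which its call begins.
- finish_job(): hands the job in; it is judged then, once.
The state is a dict: "clock": time; "q": joint angles; "qd": joint speeds; "joint_torque": joint torques, N m; "tool_pos": TCP position; "eef_rot": TCP orientation; "contact_force": force on the tool from outside, world axes, zero at the start; "moment": the same for the moment, N m; "opening": opening from 0.0 (shut) to 1.0 (fully open); "finger_force": force on a finger pad.
Only numpy, scipy, OpenCV 4.12 (cv2) and the standard library are available. Lean on these libraries where they do the work, as an engineer would, in place of code of your own. Each camera call takes 0.05 s, during which the arm holds its last target. There are 200 camera calls.

TASK

Push the hand mill along the counter, without lifting it, so that the open slot in its foot slides around the counter stud under the loosened thumbscrew, until the stud is fully home at the end of the slot. Then tighten the thumbscrew clockwise until its clutch first slips, stop there and let go. Be gentle with the mill and leave the other things on the counter where they stand.

Things in the scene. Friction and masses are not known exactly. Their poses are not given: they have to be found in the camera images.
- mill: Squat hand mill, 200 mm long, 92 wide, 78 high, 0.9 kg, loose. Dark iron foot 16 mm thick, its front an open C: two prongs 46 mm long with a slot 20 mm wide between them. Origin: on the underside, where the stud's axis lies when fully home, 8 mm before the slot's flat end, 38 mm behind the prong tips. +x points out through the slot's mouth, z up. Centre of mass about 80 mm behind the origin.
- mill_back (a point): Middle of the flat upright back face (92 mm wide at the foot, 88 above, 74 mm high) of the mill's square beech housing, 162 mm behind the mill's origin, 45 mm above the counter; axes as the mill's. The housing's flat sides, 44 mm either side of the axis, run from 72 to 162 mm behind the origin. Mill on counter: friction about 0.6. It may be docked at any heading.
- mill_mouth (a point): Middle of the slot's mouth between the two prong tips of the mill, 38 mm in front of the mill's origin, at half the foot's thickness (8 mm above the counter). The prongs' inner corners are rounded with a radius of 6 mm, so the mouth guides the stud in from about 6 mm off the middle. Pushed sideways near its rear end, the mill swings about a point near the slot. Axes as the mill's.
- stud_axis (a point): Foot of the fixed vertical steel stud, on its axis at counter height. The stud is 16 mm thick; the thumbscrew sits captive on top of it. A steel plate around its foot is flush with the counter.
- wing_grip (a point): Thumbscrew on the stud: black upright wing 60 mm long, 16 thick, 32 high, over a steel flange 42 mm wide. Point on the axis in mid-wing, 16 mm below its top, 54 mm above the counter when tight; x along the wing, y across it, z up. Loose, the flange hangs 2 to 5 mm above foot height; it sinks 2 mm per radian turned clockwise seen from above. The turn needed is not given: 1 to 2.4 rad.
- wing (a joint): Slip of the drag clutch between wing and screw, rad; 0 at the start, grows as the wing goes on turning clockwise after the screw is tight. The screw turns easily (0.04 N m); once it is tight the clutch slips at a steady 0.45 N m and stays where it is left. More than about 40 degrees of slip in all is too much.
- stud: The fixed stud with its mounting plate and all of the thumbscrew; origin at counter height on its axis, z up.
- crank: The mill's loose steel crank, lying on the counter: hub at the origin, arm 110 mm along x, upright wooden grip 42 mm high at its end. Bystander.
- scoop: Steel measuring scoop: cup 66 mm wide, 34 mm high, standing at the origin, handle reaching 125 mm along x. Bystander.
- tin: Low food tin, 84 mm wide, 48 mm high, origin under its centre. Bystander.
- bowl: White bowl, 110 mm wide, 50 mm high, origin under its centre. Bystander.
- beans: Clear jar of dark beans with wooden lid, 90 mm wide, 136 mm high, origin under its centre. Bystander.
- lentils: Clear jar of lentils with wooden lid, 90 mm wide, 116 mm high, origin under its centre. Bystander.
- soup: Soup can, 68 mm wide, 100 mm high, origin under its centre. Bystander.
Not all that is in view belongs to the job. Leave any purple look-alike of the stud alone.

How it is judged:
On the way, in this order (a step that is already met when the one before it is completed fails the run):
1. the mill stands on the counter with the stud fully home in the slot of its foot (within 5 mm) (horizontal distance between mill and stud_axis below 0.005 m and angle between mill's own z axis and vertical below 0.03 rad), for 0.3 s.
2. the thumbscrew is tight and its clutch has slipped (more than 0.06 rad) (value of joint wing above 0.06 rad), for 0.1 s.
At the end, for the whole second after the job is handed in: The mill stands flat and still on the counter, its slot home on the stud (the mill's origin within 5 mm of the stud's axis); the thumbscrew is tight (its grip point no more than 1.6 mm above its lowest place, 53.9 mm) and its clutch has slipped by 0.06 to 0.7 rad (all of step 1 and linear speed of mill below 0.01 m/s and value of joint wing between 0.06 and 0.7 rad and z of wing_grip in the frame of stud below 0.0555 m); the robot touches nothing.
It fails at once if the clutch slipped on for more than 0.7 rad (40 degrees) (value of joint wing above 0.7 rad).
It fails at once if the mill was lifted (12 mm) or tipped (0.2 rad) (height (world z) of mill above 0.012 m or angle between mill's own z axis and vertical above 0.2 rad).
It fails at once if the mill was rammed against the stud (more than 60 N) (contact force between mill and stud above 60 N).
It fails at once if a bystander was pushed away (40 mm) or knocked over (distance of any of crank, scoop, tin, bowl, beans, lentils, soup from where it was at the start of the episode above 0.04 m or angle between any of crank, scoop, tin, bowl, beans, lentils, soup's own z axis and vertical above 0.4 rad).
It also fails if it takes over 72 s, if anything falls off the work surface, if the arm or the gripper's body presses on something with over 40 N, if the wrist force passes 120 N, or if a joint passes its speed limit or range.

## Working session

There is one attempt and no reset: what is moved stays moved. The work goes in short steps, Python scripts to look and compute and a tool call to move; the robot and the scene stay as the last step left them, time stands still between calls to the robot, and variables do not carry over. Pictures are saved under pics/ and viewed, at most 10 in all, crops included, and the job is handed in when it is done.

Besides the shell and the picture viewer there is one more tool, called after "Call:" in YAML: its name, and indented under it one key for each argument. move_arm: Moves the arm, as the interface text tells. Its arguments: {"type":"object","properties":{"motion":{"type":"array","items":{"type":"array","items":{"type":"number"}}},"newtons":{"type":"number"}},"required":["motion"]}

```bash
mkdir -p pics
cat > h.py <<'E'
import numpy as np, cv2
from plant import r, eyes
def snap(n,save=None):
    s=eyes.snapshot(n)
    if save: cv2.imwrite('pics/'+save,s['frame'][:,:,::-1])
    return s
def ray(s,uv):
    p=cv2.undistortPoints(np.array(uv,float).reshape(-1,1,2),s['intrinsics'],np.array(s['dist'],float)).reshape(-1,2)
    T=np.linalg.inv(s['world_to_cam']); d=np.c_[p,np.ones(len(p))]@T[:3,:3].T
    return T[:3,3],d
def onz(s,uv,z):
    o,d=ray(s,uv); return o+d*((z-o[2])/d[:,2])[:,None]
def dep(s,uv):
    o,d=ray(s,uv); uv=np.array(uv,int).reshape(-1,2); return o+d*s['z_map'][uv[:,1],uv[:,0]][:,None]
def proj(s,P):
    T=s['world_to_cam']; return cv2.projectPoints(np.array(P,float).reshape(-1,1,3),cv2.Rodrigues(T[:3,:3])[0],T[:3,3],s['intrinsics'],np.array(s['dist'],float))[0].reshape(-1,2)
E
python3 - <<'E'
from h import *
a=snap('top','top.png');b=snap('side','side.png')
for s in(a,b):print(np.linalg.inv(s['world_to_cam'])[:3,3].round(3),(s['z_map']>0).mean())
print(r.get_state())
E
```

```text
[ 0.425 -0.105  0.914] 0.9960546875
[0.135 0.659 0.543] 0.9958528645833333
{'clock': 0.1, 'q': array([ 1.23779654,  0.68990993, -0.19453617,  1.56625691,  0.15733433,
        0.90248919, -0.21509306]), 'qd': array([ 0.0004528 , -0.00392836, -0.00058863, -0.00286403, -0.00027572,
        0.00013868, -0.00013299]), 'joint_torque': array([-3.02691631e-03, -5.28506041e+01, -1.27114981e+00, -1.53838581e+01,
       -5.24845335e-02,  2.02389172e-03, -3.52215537e-06]), 'tool_pos': array([ 0.22389706, -0.58290372,  0.23798002]), 'eef_rot': array([ 9.83218128e-01,  1.82431951e-01, -2.18673229e-04, -8.04626633e-04]), 'contact_force': array([-0.27078956, -0.3557498 , -0.14263935]), 'moment': array([ 0.00224368, -0.01156964,  0.04469576]), 'finger_force': 0.0, 'opening': 0.9992080367003254}
```

View pics/top.png

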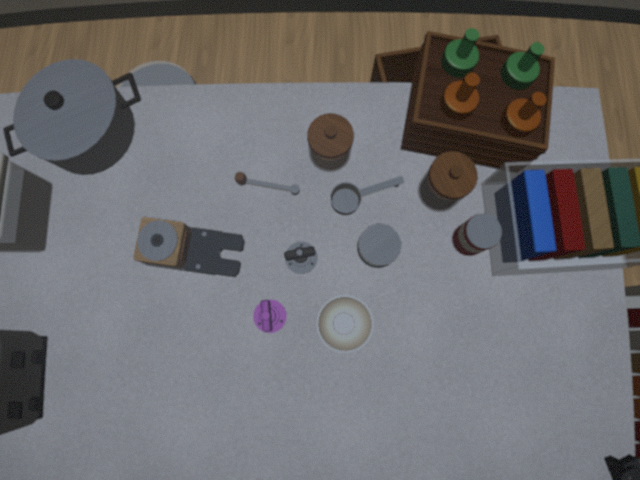

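View pics/side.png

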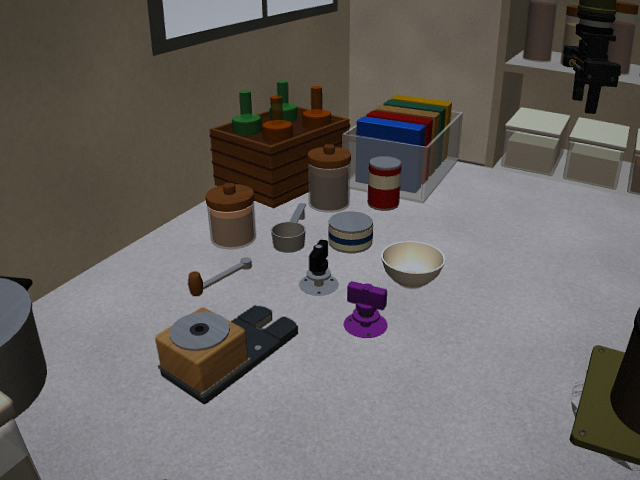

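The top view shows the mill at about (135-243, 217-275) with its slot mouth facing right at (243,254). Two things could be the stud: the black wing on a steel flange at (300,256) and the purple one at (269,315). The black and steel one fits the description, and purple is the look-alike. I'll confirm with an enlarged crop while measuring.

```bash
cat > m.py <<'E'
from h import *
def mask_pts(s,m):
    v,u=np.nonzero(m); return dep(s,np.c_[u,v])
def blob(m,at):
    n,l,st,c=cv2.connectedComponentsWithStats(m.astype(np.uint8)); 
    k=1+np.argmin([np.hypot(*(c[i]-at))+ (1e4 if st[i,4]<60 else 0) for i in range(1,n)]); return l==k
E
python3 - <<'E'
from m import *
s=snap('top'); f=s['frame']
cv2.imwrite('pics/crop.png',cv2.resize(f[185:345,120:340,::-1],None,fx=3.6,fy=3.6,interpolation=cv2.INTER_CUBIC))
V,U=np.mgrid[0:480,0:640]
P=dep(s,np.c_[U.ravel(),V.ravel()]).reshape(480,640,3)
hsv=cv2.cvtColor(f,cv2.COLOR_RGB2HSV)
z=P[...,2]
for uv in [(160,240),(205,253),(235,240),(220,253),(300,252),(300,265),(140,300),(290,262),(312,262)]: print(uv,P[uv[1],uv[0]].round(4),f[uv[1],uv[0]],hsv[uv[1],uv[0]])
E
```

```text
(160, 240) [0.575  0.2075 0.077 ] [51 59 60] [93 38 60]
(205, 253) [0.5591 0.1341 0.0149] [57 59 68] [115  41  68]
(235, 240) [0.5862 0.0728 0.0152] [56 62 66] [102  39  66]
(220, 253) [ 0.5616  0.1067 -0.0013] [ 96 100 105] [107  22 105]
(300, 252) [ 0.5524 -0.0641  0.0756] [103 111 120] [106  36 120]
(300, 265) [ 0.5338 -0.0618  0.0248] [ 98 102 109] [109  26 109]
(140, 300) [ 0.4623  0.272  -0.0012] [132 137 145] [108  23 145]
(290, 262) [ 0.5429 -0.04    0.0006] [ 88  95 100] [103  31 100]
(312, 262) [ 0.5425 -0.0854  0.0042] [86 89 98] [113  31  98]
```

View pics/crop.png

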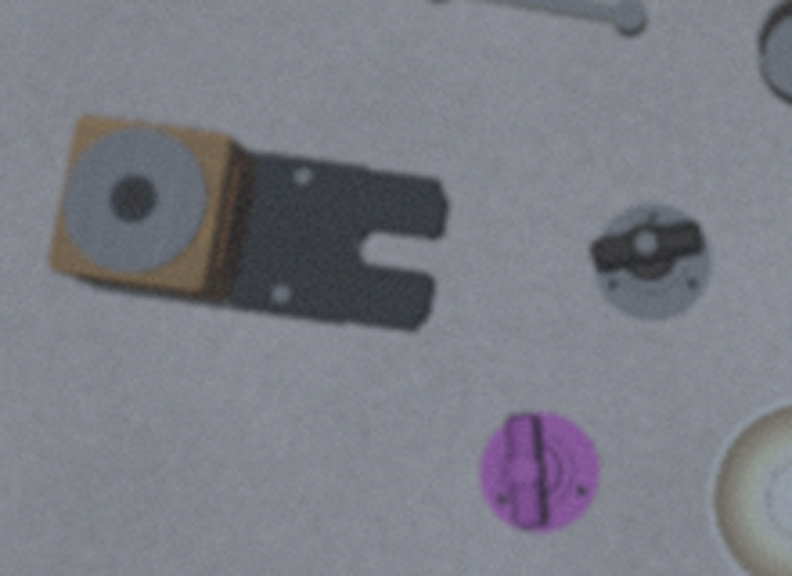

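The crop confirms it: the black wing on the steel flange sits at crop (650,245), full (300,252), and the mill's slot mouth faces it. The purple look-alike at crop (540,470) is left alone. Now I'll measure the poses.

```bash
cat >> m.py <<'E'
def rect(pts):  # min area rect of world xy mm
    (c,wh,a)=cv2.minAreaRect((pts[:,:2]*1000).astype(np.float32)); return np.round(c,1),np.round(wh,1),round(a,1)
def measure(s):
    f=s['frame'];hsv=cv2.cvtColor(f,cv2.COLOR_RGB2HSV)
    V,U=np.mgrid[0:480,0:640]
    P=dep(s,np.c_[U.ravel(),V.ravel()]).reshape(480,640,3); z=P[...,2]
    return f,hsv,P
E
cat > mill.py <<'E'
from m import *
def mill(s,box=(120,285,200,300)):
    f,hsv,P=measure(s)
    u0,u1,v0,v1=box; B=np.zeros((480,640),bool); B[v0:v1,u0:u1]=1
    dark=(hsv[...,2]<84)&B; z=P[...,2]
    top=B&(abs(z-.075)<.012); top=cv2.morphologyEx(top.astype(np.uint8),cv2.MORPH_OPEN,np.ones((3,3)))>0
    foot=B&(z>.008)&(z<.024)&(hsv[...,2]<90); foot=cv2.morphologyEx(foot.astype(np.uint8),cv2.MORPH_OPEN,np.ones((3,3)))>0
    # rays on known planes for crispness; plane heights from depth medians
    out={}
    for n,m in(('top',top),('foot',foot)):
        v,u=np.nonzero(m); zz=np.median(z[m]); Q=onz(s,np.c_[u,v],zz); out[n]=(rect(Q),round(zz,4),Q)
    return out
if __name__=='__main__':
    s=snap('top'); o=mill(s)
    for k in o: print(k,o[k][:2],o[k][2].shape)
    Q=o['foot'][2]; H=o['top'][2]
    c=np.array(o['top'][0][0])/1000
    a=np.arctan2(*( (Q.mean(0)[:2]-c)[::-1])); print('axis by centres deg',np.degrees(a))
    f,hsv,P=measure(s); z=P[...,2]; B=np.zeros(z.shape,bool);B[225:285,275:330]=1
    w=B&(z>.06); v,u=np.nonzero(w);zz=np.median(z[w]);print('wing',rect(onz(s,np.c_[u,v],zz)),zz)
    b=snap('side'); print('screw ray', onz(s,[(299.4,251.7)],.0756),'plate',onz(s,[(301.4,258.0)],0))
    f2,h2,P2=measure(b); z2=P2[...,2]
    B=np.zeros(z2.shape,bool);B[235:305,295:345]=1
    w=B&(z2>.045)&(h2[...,2]<70); q=P2[w]; print('side wing',len(q),q.mean(0),np.percentile(q,[2,50,98],axis=0))
    hs=np.zeros(z2.shape,bool);hs[300:400,150:310]=1
    t=hs&(z2>.066); print('side housing top', rect(P2[t]),np.median(z2[t]))
    ft=hs&(z2>.010)&(z2<.024)&(h2[...,2]<80);print('side foot',rect(P2[ft]),np.median(z2[ft]))
E
python3 mill.py
```

```text
top ((array([573.3, 209.6]), array([90.5, 88.8]), 81.8), np.float64(0.0775)) (2016, 3)
foot ((array([560.9, 115.2]), array([113.4,  89.5]), 82.3), np.float64(0.0166)) (2010, 3)
axis by centres deg -97.80374076475077
wing (array([565.7, -67. ]), array([99.2, 57.5]), 85.6) 0.07377027404151149
screw ray [[ 0.55294308 -0.06293591  0.0756    ]] plate [[ 0.55133287 -0.06338375  0.        ]]
side wing 417 [ 0.54418541 -0.04595613  0.0661113 ] [[ 0.53987974 -0.08606447  0.04572097]
 [ 0.54626857 -0.04835574  0.06450159]
 [ 0.55909335 -0.02825499  0.0746317 ]]
side housing top (array([358.1, 396.6]), array([117.9, 679.7]), 50.2) 0.07705601762472597
side foot (array([566.3, 161.8]), array([202.2,  92.5]), 82.1) 0.01576958818347518
```

```bash
cat > go.py <<'E'
import sys
from h import *
from scipy.spatial.transform import Rotation as R
x,y,z,a=map(float,sys.argv[1:5])  # mm, deg of tool x axis in world
st=r.get_state(); R0=R.from_quat(st['eef_rot'])
R1=R.from_matrix(np.array([[np.cos(np.radians(a)),np.sin(np.radians(a)),0],[np.sin(np.radians(a)),-np.cos(np.radians(a)),0],[0,0,-1]]).T)
print('shift',R0.inv().apply(np.array([x,y,z])-1000*st['tool_pos']).round(1),'rot',np.degrees((R0.inv()*R1).as_rotvec()).round(1),'t',st['clock'],'F',st['contact_force'].round(1),'q7',st['q'][6].round(2))
E
python3 go.py 550 -250 240 50
python3 - <<'E'
from m import *
s=snap('top'); f=s['frame'][215:300,270:335].astype(int)
hsv=cv2.cvtColor(s['frame'],cv2.COLOR_RGB2HSV)[215:300,270:335]
g=cv2.GaussianBlur(s['frame'][215:300,270:335],(3,3),0).max(2)
m=(g<125).astype(np.uint8); m=cv2.morphologyEx(m,cv2.MORPH_OPEN,np.ones((3,3)))
c=max(cv2.findContours(m,0,1)[0],key=cv2.contourArea)[:,0]+[270,215]
low=c[(c[:,1]>256)]  # lower arc is free of the wing
Q=onz(s,low,0)[:,:2]; A=np.c_[2*Q,np.ones(len(Q))]; k=np.linalg.lstsq(A,(Q**2).sum(1),rcond=None)[0]
print('plate circle',k[:2],np.sqrt(k[2]+k[:2]@k[:2]),len(Q), np.median(g[:5]))
d=(g<75).astype(np.uint8); v,u=np.nonzero(d); keep=v+215<258; pts=np.c_[u,v][keep]+[270,215]
print('wing top',rect(onz(s,pts,.073)))
E
```

```text
shift [ 423.8 -194.1   -1.5] rot [ -0.  -0. -29.] t 0.25 F [0.4 0.1 0.2] q7 -0.22
plate circle [ 0.55414233 -0.06149677] 0.03219478973881101 44 143.0
wing top (array([551. , -62.9]), array([18.6, 55.9]), 7.3)
```

Call:
move_arm:
  motion:
    - [424, -194, -1, 0, 0, -29, 0.5]
    - [424, -194, -1, 0, 0, -29, 0.5]
    - [424, -194, -1, 0, 0, -29, 0.5]
    - [424, -194, -1, 0, 0, -29, 0.5]
    - [424, -194, -1, 0, 0, -29, 0.5]

```text
clock: 0.92
tool_pos: [0.444, -0.3588, 0.2395]
eef_rot: [0.906, 0.423, 0.0, 0.0]
contact_force: [-0.1, -0.8, 0.3]
opening: 0.501
finger_force: 0.0
```

```bash
python3 go.py 590 50 230 82
```

```text
shift [ 407.  -151.     9.4] rot [  0.   0. -32.] t 0.925 F [-0.1 -0.8  0.3] q7 -0.34
```

Call:
move_arm:
  motion:
    - [407, -151, 9, 0, 0, -32, 0.5]
    - [407, -151, 9, 0, 0, -32, 0.5]
    - [407, -151, 9, 0, 0, -32, 0.5]
    - [407, -151, 9, 0, 0, -32, 0.5]
    - [407, -151, 9, 0, 0, -32, 0.5]

```text
clock: 1.55
tool_pos: [0.5483, -0.0642, 0.233]
eef_rot: [0.755, 0.656, 0.0, 0.0]
contact_force: [1.3, -0.6, -0.4]
opening: 0.502
finger_force: 0.0
```

```bash
python3 go.py 586 300 200 82
```

```text
shift [365.9 -13.5  32.9] rot [ 0.  0. -0.] t 1.55 F [ 1.3 -0.6 -0.4] q7 -0.45
```

Call:
move_arm:
  motion:
    - [366, -13, 33, 0, 0, 0, 0.5]
    - [366, -13, 33, 0, 0, 0, 0.5]
    - [366, -13, 33, 0, 0, 0, 0.5]
    - [366, -13, 33, 0, 0, 0, 0.5]
    - [366, -13, 33, 0, 0, 0, 0.5]

```text
clock: 2.17
tool_pos: [0.5802, 0.2455, 0.2047]
eef_rot: [0.755, 0.656, 0.0, 0.0]
contact_force: [0.7, -0.4, 0.1]
opening: 0.503
finger_force: 0.0
```

```bash
python3 go.py 586 298 35 82
```

```text
shift [ 52.9  -1.6 169.7] rot [0. 0. 0.] t 2.175 F [ 0.7 -0.4  0.1] q7 -0.91
```

Call:
move_arm:
  motion:
    - [53, -2, 30, 0, 0, 0, 0.5]
    - [53, -2, 90, 0, 0, 0, 0.5]
    - [53, -2, 150, 0, 0, 0, 0.5]
    - [53, -2, 170, 0, 0, 0, 0.5]
    - [53, -2, 170, 0, 0, 0, 0.5]

```text
clock: 2.8
tool_pos: [0.5852, 0.2962, 0.0344]
eef_rot: [0.755, 0.656, -0.001, -0.0]
contact_force: [-0.1, 1.1, -0.0]
opening: 0.501
finger_force: 0.0
```

```bash
cat > look.py <<'E'
import sys
from mill import *
box=tuple(map(int,sys.argv[1:5])) if len(sys.argv)>4 else (120,285,200,300)
s=snap('top'); f,hsv,P=measure(s); o=mill(s,box)
for k in o: print(k,o[k][:2])
Q=o['foot'][2][:,:2]
a=np.radians(o['foot'][0][2]);a=[x for x in(a,a+np.pi/2,a-np.pi/2,a+np.pi) if abs(np.sin(x))>.7][0]
d=np.array([np.cos(a),np.sin(a)]); d*=-np.sign(d[1]); n=np.array([-d[1],d[0]])
t=Q@d; w=Q@n
tip=np.percentile(t,99.5); lat=(np.percentile(w[t>tip-60],.7)+np.percentile(w[t>tip-60],99.3))/2
org=d*(tip-.038)+n*lat
st=np.array([.5525,-.0625])-org
print('heading',np.degrees(np.arctan2(d[1],d[0])).round(1),'origin mm',(org*1e3).round(1),'stud ahead/left mm',(st@d*1e3).round(1),(st@n*1e3).round(1),'back',((org-.162*d)*1e3).round(1))
E
python3 look.py; python3 go.py 582 270 35 82
python3 -c "
from h import *
s=snap('side','p1.png')"
```

```text
top ((array([575.6, 224.6]), array([121. ,  88.3]), 82.2), np.float64(0.0774))
foot ((array([560.5, 115.3]), array([113.9,  89.6]), 81.9), np.float64(0.0166))
heading -98.1 origin mm [558.2  97.9] stud ahead/left mm 159.6 17.0 back [581.  258.3]
shift [-27.3  -0.6   1.1] rot [ 0.1 -0.1 -0. ] t 2.85 F [1.  0.5 0.5] q7 -1.04
```

View pics/p1.png

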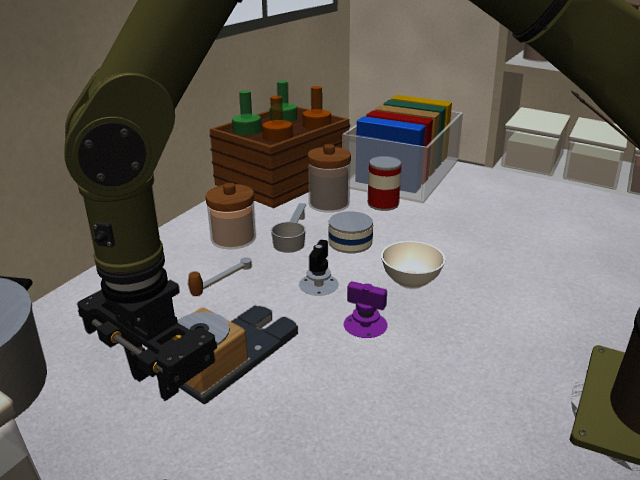

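The fingers stand behind the mill housing, around (180,370), with the body above it. The path is clear. Approaching contact.

Call:
move_arm:
  motion:
    - [-10, -1, 1, 0, 0, 0, 0.5]
    - [-18, -1, 1, 0, 0, 0, 0.5]
    - [-24, -1, 1, 0, 0, 0, 0.5]
    - [-28, -1, 1, 0, 0, 0, 0.5]
    - [-32, -1, 1, 0, 0, 0, 0.5]

```text
clock: 3.52
tool_pos: [0.5805, 0.2671, 0.0345]
eef_rot: [0.754, 0.657, 0.002, -0.001]
contact_force: [0.7, 4.7, 1.6]
opening: 0.501
finger_force: 2.4
```

```bash
python3 look.py
```

```text
top ((array([572.9, 207.2]), array([93.6, 89. ]), 82.9), np.float64(0.0776))
foot ((array([560.1, 112.4]), array([113.8,  89.1]), 82.3), np.float64(0.0166))
heading -97.7 origin mm [557.6  94.7] stud ahead/left mm 156.5 16.1 back [579.3 255.3]
```

Call:
move_arm:
  motion:
    - [-12, 0, 0, 0, 0, -0.7, 0.5]
    - [-26, 0, 0, 0, 0, -1.4, 0.5]
    - [-40, 0.5, 0, 0, 0, -2, 0.5]
    - [-54, 1, 0, 0, 0, -2.7, 0.5]
    - [-68, 2, 0, 0, 0, -3.4, 0.5]

```text
clock: 4.2
tool_pos: [0.5725, 0.1993, 0.0344]
eef_rot: [0.734, 0.679, 0.002, -0.001]
contact_force: [0.8, 5.4, 2.4]
opening: 0.501
finger_force: 2.7
```

```bash
python3 look.py
```

```text
top ((array([568.1, 139.2]), array([89.8, 88.6]), 86.0), np.float64(0.0778))
foot ((array([560.7,  43.6]), array([113.2,  89.4]), 85.2), np.float64(0.0167))
heading -94.8 origin mm [559.3  26.3] stud ahead/left mm 89.0 0.6 back [572.9 187.7]
```

Call:
move_arm:
  motion:
    - [-9, 0, 0, 0, 0, 0, 0.5]
    - [-18, 0, 0, 0, 0, 0, 0.5]
    - [-26, 0, 0, 0, 0, 0, 0.5]
    - [-33, 0, 0, 0, 0, 0, 0.5]
    - [-38, 0, 0, 0, 0, 0, 0.5]

```text
clock: 4.88
tool_pos: [0.5696, 0.1602, 0.0341]
eef_rot: [0.735, 0.678, 0.001, -0.0]
contact_force: [-0.0, 4.6, 2.3]
opening: 0.501
finger_force: 2.7
```

```bash
python3 look.py
python3 - <<'E'
from h import *
s=snap('top'); f=s['frame'][200:300,150:350,::-1]
cv2.imwrite('pics/c2.png',cv2.resize(f,None,fx=4,fy=4,interpolation=cv2.INTER_CUBIC))
E
```

```text
top ((array([565. ,  99.1]), array([86.8, 88. ]), 85.3), np.float64(0.0778))
foot ((array([558.7,  13.7]), array([93. , 88.5]), 85.3), np.float64(0.0167))
heading -94.7 origin mm [558.    6.8] stud ahead/left mm 69.5 0.2 back [571.3 168.3]
```

View pics/c2.png

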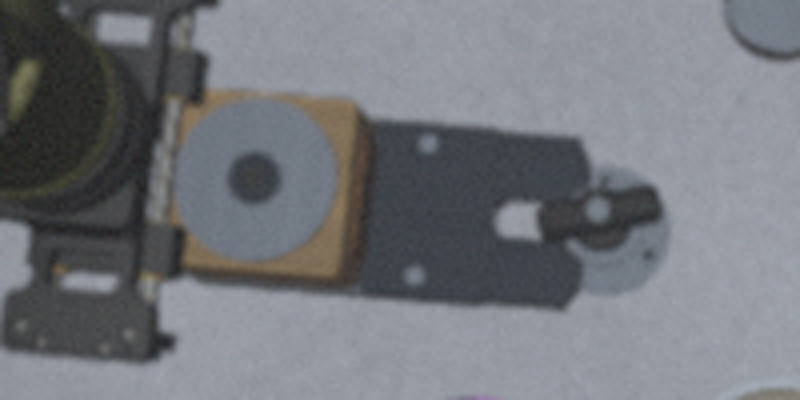

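The crop shows the slot (crop (520,220)) in line with the stud (plate centre about (605,232)), offset under 2 mm. Continuing straight.

Call:
move_arm:
  motion:
    - [-6, 0, 0, 0, 0, 0, 0.5]
    - [-12, 0, 0, 0, 0, 0, 0.5]
    - [-18, 0, 0, 0, 0, 0, 0.5]
    - [-24, 0, 0, 0, 0, 0, 0.5]
    - [-29, 0, 0, 0, 0, 0, 0.5]

```text
clock: 5.6
tool_pos: [0.5672, 0.1313, 0.034]
eef_rot: [0.735, 0.679, 0.001, -0.0]
contact_force: [0.7, 6.2, 2.8]
opening: 0.501
finger_force: 2.7
```

```bash
python3 look.py
```

```text
top ((array([562.6,  69.4]), array([84.5, 87.9]), 85.5), np.float64(0.0779))
foot ((array([557.5,  -0.9]), array([62.1, 88.2]), 86.6), np.float64(0.0167))
heading -93.4 origin mm [557.8   6.9] stud ahead/left mm 69.5 -1.2 back [567.4 168.6]
```

Call:
move_arm:
  motion:
    - [-4, 0, 0, 0, 0, 0, 0.5]
    - [-8, 0, 0, 0, 0, 0, 0.5]
    - [-11, 0, 0, 0, 0, 0, 0.5]
    - [-14, 0, 0, 0, 0, 0, 0.5]
    - [-16, 0, 0, 0, 0, 0, 0.5]

```text
clock: 6.28
tool_pos: [0.5659, 0.1155, 0.0339]
eef_rot: [0.735, 0.679, 0.0, -0.0]
contact_force: [0.4, 5.0, 3.4]
opening: 0.497
finger_force: 2.7
```

Call:
move_arm:
  motion:
    - [-1, 0, 0, 0, 0, 0, 0.5]
    - [-2, 0, 0, 0, 0, 0, 0.5]
    - [-3, 0, 0, 0, 0, 0, 0.5]
    - [-3.5, 0, 0, 0, 0, 0, 0.5]
    - [-4, 0, 0, 0, 0, 0, 0.5]

```text
clock: 6.9
tool_pos: [0.5656, 0.1116, 0.034]
eef_rot: [0.735, 0.679, 0.001, -0.0]
contact_force: [-0.1, 5.9, 2.1]
opening: 0.5
finger_force: 2.7
```

Call:
move_arm:
  motion:
    - [-0.5, 0, 0, 0, 0, 0, 0.5]
    - [-1, 0, 0, 0, 0, 0, 0.5]
    - [-1.5, 0, 0, 0, 0, 0, 0.5]
    - [-2, 0, 0, 0, 0, 0, 0.5]
    - [-2, 0, 0, 0, 0, 0, 0.5]

```text
clock: 7.52
tool_pos: [0.5656, 0.1114, 0.034]
eef_rot: [0.734, 0.679, 0.002, -0.001]
contact_force: [1.1, 7.2, 1.9]
opening: 0.502
finger_force: 4.1
```

Call:
move_arm:
  motion:
    - [-0.5, 0, 0, 0, 0, 0, 0.5]
    - [-1, 0, 0, 0, 0, 0, 0.5]
    - [-1.5, 0, 0, 0, 0, 0, 0.5]
    - [-1.5, 0, 0, 0, 0, 0, 0.5]

```text
clock: 8.02
tool_pos: [0.5655, 0.1115, 0.034]
eef_rot: [0.734, 0.679, 0.003, -0.002]
contact_force: [0.5, 10.6, 1.0]
opening: 0.496
finger_force: 5.2
```

The mill has stopped (the force rises while the tool stays put), so it is seated. I'll back off and check from above.

Call:
move_arm:
  motion:
    - [10, 0, 0, 0, 0, 0, 0.5]
    - [30, 0, -10, 0, 0, 0, 0.5]
    - [50, 0, -60, 0, 0, 0, 0.5]
    - [50, 0, -110, 0, 0, 0, 0.3]
    - [50, 0, -130, 0, 0, 0, 0.3]

```text
clock: 8.65
tool_pos: [0.5702, 0.158, 0.1672]
eef_rot: [0.735, 0.678, 0.001, 0.001]
contact_force: [-0.4, 0.5, -0.5]
opening: 0.689
finger_force: 0.0
```

```bash
python3 look.py 150 275 200 300
python3 - <<'E'
from mill import *
s=snap('top'); f=s['frame']
cv2.imwrite('pics/c3.png',cv2.resize(f[205:295,180:340,::-1],None,fx=5,fy=5,interpolation=cv2.INTER_CUBIC))
f,hsv,P=measure(s);print(P[249:260:2,296:306:3,2].round(3))
E
python3 go.py 552.5 -62.5 120 9
```

```text
top ((array([561.2,  52.8]), array([90.6, 87.9]), 85.5), np.float64(0.0777))
foot ((array([557.4,   2.8]), array([86.5, 22.3]), 1.1), np.float64(0.0169))
heading -88.9 origin mm [556.8  29.6] stud ahead/left mm 92.0 -6.1 back [553.7 191.6]
[[0.071 0.074 0.073 0.075]
 [0.073 0.075 0.073 0.073]
 [0.075 0.075 0.075 0.074]
 [0.074 0.077 0.077 0.069]
 [0.066 0.065 0.054 0.046]
 [0.047 0.047 0.046 0.049]]
shift [-221.    -0.6   46.4] rot [ 0.2 -0.2 76.4] t 8.75 F [ 0. -1. -1.] q7 -0.82
```

View pics/c3.png

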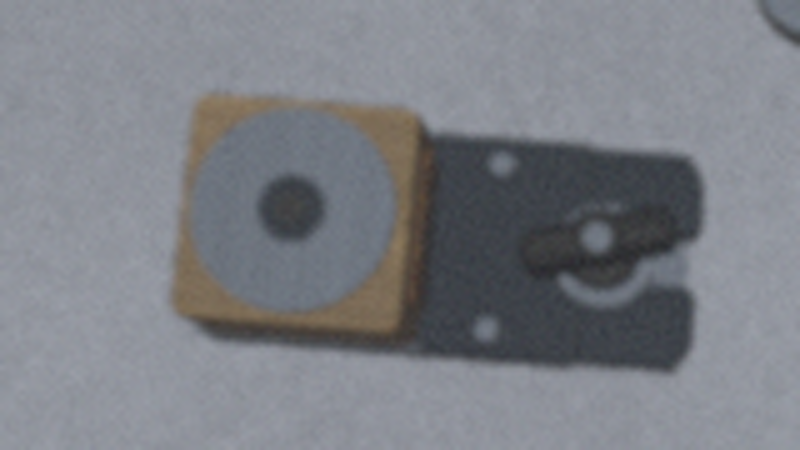

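Mill is home: housing-derived origin (552,-63.8) against stud (552.5,-62.5). The wing lies from crop (525,250) to (680,222), which is a world angle of about 100°. Going above the wing.

```bash
python3 go.py 552.5 -62.5 110 100; python3 -c "
from m import *
s=snap('top');V,U=np.mgrid[225:285,275:330]
p=np.c_[U.ravel(),V.ravel()];P=dep(s,p);k=(P[:,2]>.062)&(P[:,2]<.085);Q=onz(s,p[k],.074);print(rect(Q),k.sum(),np.median(P[k,2]))
c,sv,vt=0,*np.linalg.svd(Q[:,:2]-Q[:,:2].mean(0),full_matrices=0)[1:];print(Q.mean(0),np.degrees(np.arctan2(vt[0,1],vt[0,0])))
print(r.get_state()['q'].round(2))"
```

```text
shift [-221.    -0.6   56.4] rot [  0.3  -0.  -14.6] t 8.75 F [ 0. -1. -1.] q7 -0.82
(array([551.7, -62.5]), array([18.4, 59.1]), 10.5) 279 0.073571016518589
[ 0.55174636 -0.06231497  0.074     ] 101.78755363952199
[-0.12  0.76 -0.41  1.74  0.42  0.73 -0.82]
```

Call:
move_arm:
  motion:
    - [-55, 0, 5, 0, 0, -4, 0.5]
    - [-110, 0, 15, 0, 0, -9, 0.5]
    - [-165, 0, 30, 0, 0, -14, 0.5]
    - [-221, -1, 50, 0, 0, -15.5, 0.5]
    - [-221, -1, 56, 0, 0, -15.5, 0.5]

```text
clock: 9.43
tool_pos: [0.5472, -0.0706, 0.1047]
eef_rot: [0.64, 0.768, -0.004, -0.001]
contact_force: [0.3, 0.1, -0.2]
opening: 0.498
finger_force: 0.0
```

```bash
python3 go.py 551.7 -62.4 47 101;python3 -c "
from h import *
print(r.get_state()['q'].round(2))"
```

```text
shift [ 7.5  6.4 57.6] rot [-0.5  0.2 -0.6] t 9.425 F [ 0.3  0.1 -0.2] q7 -0.37
[ 0.3   0.83 -0.44  1.88  0.62  0.58 -0.37]
```

Call:
move_arm:
  motion:
    - [7.5, 6.5, 15, 0, 0, 0, 0.5]
    - [7.5, 6.5, 30, 0, 0, 0, 0.5]
    - [7.5, 6.5, 45, 0, 0, 0, 0.5]
    - [7.5, 6.5, 57.5, 0, 0, 0, 0.5]
    - [7.5, 6.5, 57.5, 0, 0, 0, 0.5]

```text
clock: 10.05
tool_pos: [0.5548, -0.0545, 0.0493]
eef_rot: [0.636, 0.771, -0.001, -0.001]
contact_force: [-0.4, 0.9, 1.6]
opening: 0.5
finger_force: 0.0
```

```bash
python3 go.py 551.7 -62.4 47 101
```

```text
shift [-7.1 -4.5  2.3] rot [-0.1  0.  -0. ] t 10.05 F [-0.4  0.9  1.6] q7 -0.44
```

Call:
move_arm:
  motion:
    - [-7.3, -5.5, 1, 0, 0, 0, 0.5]
    - [-7.3, -5.5, 1, 0, 0, 0, 0.5]

```text
clock: 10.3
tool_pos: [0.5511, -0.0646, 0.0497]
eef_rot: [0.637, 0.771, -0.001, 0.0]
contact_force: [0.1, -0.7, 0.2]
opening: 0.501
finger_force: 0.0
```

```bash
python3 go.py 551.7 -62.4 47 101; python3 -c "
from h import *
snap('wrist','w1.png')"
```

```text
shift [2.  1.  2.7] rot [-0.   0.1 -0.2] t 10.3 F [ 0.1 -0.7  0.2] q7 -0.43
```

View pics/w1.png

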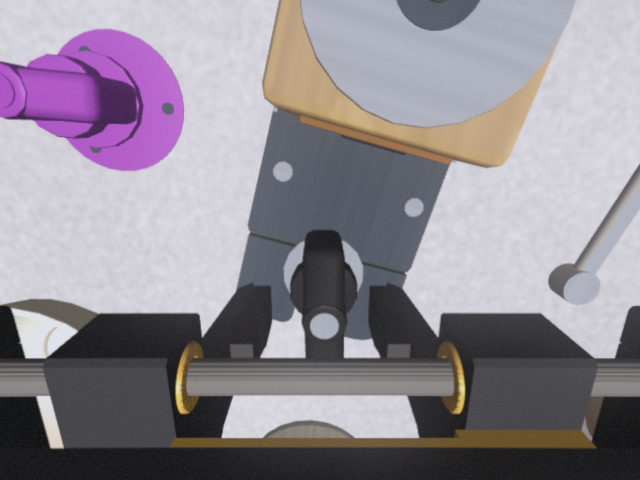

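The wrist view shows the wing at about (323,300), centred and parallel between the fingers at (270) and (370). Closing.

Call:
move_arm:
  motion:
    - [1, 0.5, 1, 0, 0, 0, 0.7]
    - [1, 0.5, 1, 0, 0, 0, 0.9]
    - [1, 0.5, 1, 0, 0, 0, 1]
    - [1, 0.5, 1, 0, 0, 0, 1]
    - [1, 0.5, 1, 0, 0, 0, 1]
  newtons: 45

```text
clock: 10.98
tool_pos: [0.5523, -0.0616, 0.0485]
eef_rot: [0.637, 0.771, 0.0, 0.0]
contact_force: [0.3, -0.3, -0.7]
opening: 0.176
finger_force: 45.0
```

Call:
move_arm:
  motion:
    - [0, 0, 0, 0, 0, 4, 1]
    - [0, 0, 0.3, 0, 0, 10, 1]
    - [0, 0, 0.6, 0, 0, 18, 1]
    - [0, 0, 0.9, 0, 0, 26, 1]
    - [0, 0, 1, 0, 0, 30, 1]

```text
clock: 11.6
tool_pos: [0.5518, -0.0616, 0.0475]
eef_rot: [0.815, 0.579, -0.0, -0.0]
contact_force: [-0.4, 0.5, 1.5]
opening: 0.178
finger_force: 45.0
```

```bash
cat > st.py <<'E'
from h import *
s=r.get_state();q=s['eef_rot'];print('t',s['clock'],'toolx',np.degrees(2*np.arctan2(q[1],q[0])).round(1),'M',s['moment'].round(3),'F',s['contact_force'].round(1),'pos',(s['tool_pos']*1e3).round(1),'q7',s['q'][6].round(2),'op',round(s['opening'],3),s['finger_force'])
E
python3 st.py
```

```text
t 11.6 toolx 70.8 M [0.069 0.008 0.008] F [-0.4  0.5  1.5] pos [551.8 -61.6  47.5] q7 -0.78 op 0.178 44.99890881590545
```

Call:
move_arm:
  motion:
    - [0, 0, 0.2, 0, 0, 5, 1]
    - [0, 0, 0.4, 0, 0, 11, 1]
    - [0, 0, 0.6, 0, 0, 17, 1]
    - [0, 0, 0.8, 0, 0, 23, 1]
    - [0, 0, 0.9, 0, 0, 25, 1]

```text
clock: 12.22
tool_pos: [0.5514, -0.0614, 0.0466]
eef_rot: [0.921, 0.39, -0.0, -0.0]
contact_force: [-0.9, 1.1, 3.2]
opening: 0.176
finger_force: 45.0
```

```bash
python3 st.py
```

```text
t 12.225 toolx 45.9 M [0.308 0.226 0.043] F [-0.9  1.1  3.2] pos [551.4 -61.4  46.6] q7 -1.05 op 0.176 45.000447230413556
```

Call:
move_arm:
  motion:
    - [0, 0, 0.1, 0, 0, 4, 1]
    - [0, 0, 0.3, 0, 0, 8, 1]
    - [0, 0, 0.4, 0, 0, 12, 1]
    - [0, 0, 0.4, 0, 0, 12, 1]

```text
clock: 12.72
tool_pos: [0.5513, -0.0612, 0.0461]
eef_rot: [0.956, 0.292, -0.0, -0.0]
contact_force: [-1.8, 1.3, 3.9]
opening: 0.178
finger_force: 45.0
```

```bash
python3 st.py
```

```text
t 12.725 toolx 34.0 M [ 0.529  0.351 -0.038] F [-1.8  1.3  3.9] pos [551.3 -61.2  46.1] q7 -1.17 op 0.178 45.00119014643133
```

Call:
move_arm:
  motion:
    - [0, 0, 0.1, 0, 0, 4, 1]
    - [0, 0, 0.3, 0, 0, 8, 1]
    - [0, 0, 0.4, 0, 0, 12, 1]
    - [0, 0, 0.4, 0, 0, 12, 1]

```text
clock: 13.22
tool_pos: [0.5512, -0.061, 0.0457]
eef_rot: [0.982, 0.191, -0.001, -0.0]
contact_force: [-2.7, 2.6, 5.3]
opening: 0.177
finger_force: 45.0
```

```bash
python3 st.py
```

```text
t 13.225 toolx 22.1 M [ 0.741  0.62  -0.021] F [-2.7  2.6  5.3] pos [551.2 -61.   45.7] q7 -1.29 op 0.177 45.00153807923198
```

Call:
move_arm:
  motion:
    - [0, 0, 0.1, 0, 0, 4, 1]
    - [0, 0, 0.3, 0, 0, 8, 1]
    - [0, 0, 0.4, 0, 0, 12, 1]
    - [0, 0, 0.4, 0, 0, 12, 1]

```text
clock: 13.72
tool_pos: [0.5512, -0.0609, 0.0453]
eef_rot: [0.996, 0.088, -0.001, -0.001]
contact_force: [-3.0, 3.1, 4.9]
opening: 0.175
finger_force: 45.0
```

```bash
python3 st.py
```

```text
t 13.725 toolx 10.1 M [0.78  0.539 0.001] F [-3.   3.1  4.9] pos [551.2 -60.9  45.3] q7 -1.42 op 0.175 45.0014407094568
```

Call:
move_arm:
  motion:
    - [0, 0, 0.1, 0, 0, 4, 1]
    - [0, 0, 0.3, 0, 0, 8, 1]
    - [0, 0, 0.4, 0, 0, 12, 1]
    - [0, 0, 0.4, 0, 0, 12, 1]

```text
clock: 14.22
tool_pos: [0.5512, -0.0607, 0.0451]
eef_rot: [1.0, -0.016, -0.001, -0.001]
contact_force: [-2.7, 3.1, 7.4]
opening: 0.177
finger_force: 45.0
```

```bash
python3 st.py
```

```text
t 14.225 toolx -1.8 M [0.823 0.632 0.28 ] F [-2.7  3.1  7.4] pos [551.2 -60.7  45.1] q7 -1.53 op 0.177 45.00203646719456
```

Call:
move_arm:
  motion:
    - [0, 0, 0.1, 0, 0, 4, 1]
    - [0, 0, 0.3, 0, 0, 8, 1]
    - [0, 0, 0.4, 0, 0, 12, 1]
    - [0, 0, 0.4, 0, 0, 12, 1]

```text
clock: 14.72
tool_pos: [0.5512, -0.0605, 0.0451]
eef_rot: [0.993, -0.12, -0.001, -0.001]
contact_force: [-3.4, 4.1, 10.0]
opening: 0.178
finger_force: 45.0
```

```bash
python3 st.py
```

```text
t 14.725 toolx -13.8 M [0.991 0.695 0.329] F [-3.4  4.1 10. ] pos [551.2 -60.5  45.1] q7 -1.65 op 0.178 45.002741664648056
```

The moment rose to a plateau between tool angles 10° and -2° and the sinking stopped, so the clutch has slipped roughly 0.2–0.4 rad. Letting go.

Call:
move_arm:
  motion:
    - [0, 0, 0, 0, 0, 0, 0.8]
    - [0, 0, 0, 0, 0, 0, 0.5]
    - [0, 0, 0, 0, 0, 0, 0.5]
    - [0, 0, -15, 0, 0, 0, 0.5]
    - [0, 0, -50, 0, 0, 0, 0.5]

```text
clock: 15.35
tool_pos: [0.551, -0.0621, 0.0946]
eef_rot: [0.992, -0.123, -0.001, 0.0]
contact_force: [0.3, -0.2, 1.1]
opening: 0.499
finger_force: 0.0
```

Call:
move_arm:
  motion:
    - [0, 0, -50, 0, 0, 0, 0.5]
    - [-55, 0, -80, 0, 0, 0, 0.5]
    - [-110, 0, -80, 0, 0, 0, 0.5]
    - [-150, 0, -80, 0, 0, 0, 0.5]
    - [-150, 0, -80, 0, 0, 0, 0.5]

```text
clock: 15.98
tool_pos: [0.403, -0.025, 0.1754]
eef_rot: [0.993, -0.122, -0.001, 0.0]
contact_force: [0.7, 0.1, -0.5]
opening: 0.503
finger_force: 0.0
```

```bash
python3 st.py
python3 - <<'E'
from mill import *
s=snap('top','end.png'); f=s['frame']
cv2.imwrite('pics/c4.png',cv2.resize(f[195:305,160:340,::-1],None,fx=4.4,fy=4.4,interpolation=cv2.INTER_CUBIC))
V,U=np.mgrid[225:285,275:330]
p=np.c_[U.ravel(),V.ravel()];P=dep(s,p);k=(P[:,2]>.06)&(P[:,2]<.085);Q=onz(s,p[k],.07);print(rect(Q),np.median(P[k,2]))
o=mill(s,(150,275,200,300));print(o['top'][:2])
b=snap('side'); _,h,P2=measure(b); w=(P2[...,2]>.05)&(abs(P2[...,0]-.552)<.04)&(abs(P2[...,1]+.062)<.04); print('side wing top',np.percentile(P2[w][:,2],[50,90,97]))
E
```

```text
t 15.975 toolx -14.0 M [ 0.039 -0.03   0.049] F [ 0.7  0.1 -0.5] pos [403.  -25.  175.4] q7 -1.71 op 0.503 0.0
(array([552.2, -62.3]), array([17. , 60.5]), 78.5) 0.07050368193188816
((array([561.3,  52.7]), array([90.6, 87.8]), 85.7), np.float64(0.0776))
side wing top [0.06452392 0.07056606 0.07147828]
```

View pics/c4.png

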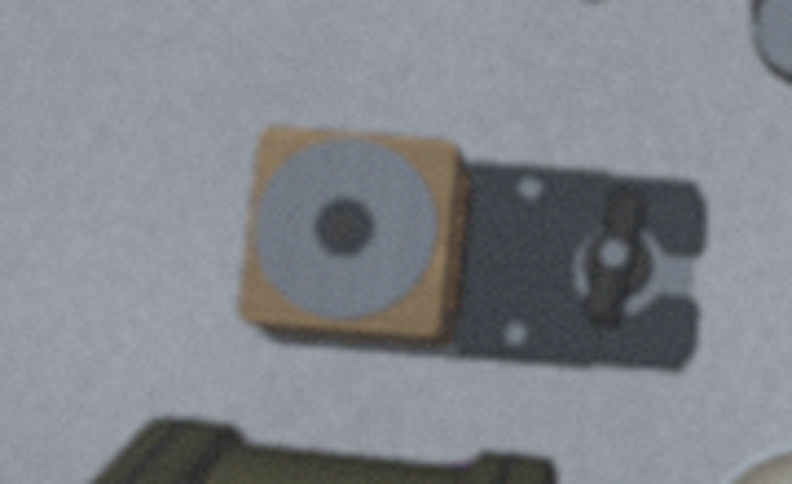

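The wing sits at -11.5°, matching the tool. Its top is at 70.5 mm (69.9 when fully tight), and the mill is unmoved and home. The height drop puts the slip at about 0.26 rad. Handing in.

```bash
python3 -c "
from plant import finish_job
print(finish_job())"
```

```text
the job is handed in; nothing more can be done
None
```

The mill is home on the stud (about 1 mm off by camera), the thumbscrew is tight with about 0.26 rad of clutch slip (estimated from how far it sank), the gripper is clear, and the job is handed in at about 16 s; no verdict came back.

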